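Slide a power module under the test bridge and start the test

TASK

Push the flat finned power module along the bench, fin end first, under the low bridge of the test station until its front edge sits squarely against the stop bar behind the bridge, then press the station's start button all the way down and let it come back up. Use the fingertips only and keep the module flat on the bench: it must not be lifted or tipped, and the button must not be pressed before the module is home. Leave the other things on the bench where they are, and finish with the hand clear.

Things in the scene. Friction and masses are not known exactly. Their poses are not given: they have to be found in the camera images.
- module: Loose flat module, finned aluminium slab 150 (x) x 80 (y) x 20 mm high, 0.4 kg, upright sides. Its -x end (tail) has a black full-width terminal strip, 25 mm long, 30 mm high. Origin: centre of underside; z up; +x to the fin end (nose), which goes in first. Starts on the bridge's entry side, nose roughly towards it, up to 20 degrees askew and 30 mm off line.
- module_nose (a point): Middle of the module's front (nose) face, 75 mm ahead of its origin, 10 mm up.
- module_tail (a point): Middle of the module's rear (tail) face, 75 mm behind its origin, 10 mm up: a flat upright face 80 mm wide and 30 mm high.
- station: Grey low bridge fixed to the bench. Origin: bench level under its centre; +x: sliding direction, y along the bridge. 60 mm deep (x), 174 mm wide (y); underside 24 mm, top 54 mm up. Two feet leave a 90 mm wide passage (y -45 to +45). Steel lead-in plates 22 mm high flare from there at x -30 to y +-60 at x -65. With the module home, 80 mm of it stick out in front.
- stop_face (a point): Middle of the front face of the steel stop bar (20 mm high) that closes the passage behind the bridge, 40 mm beyond the station's origin along its x, 10 mm up; axes as the station's. The module's nose meets it here.
- start (a joint): Start button: 0 when up, 0.006 m when fully down; a spring returns it; fully down takes about 4 N.
- start_top (a point): Centre of the top of the start button, a plain grey round push button 26 mm across in a black housing on top of the bridge, at y = +60 mm, x = 0 of the station, 76 mm above the bench; it is pressed straight down.
- transformer: Bystander: loose steel and copper transformer on a 100 x 70 mm plate, 50 mm high. Origin under its centre. Leave alone.
- screwdriver: Bystander: screwdriver lying on the bench. Leave alone.
- tray: Bystander: blue open parts tray 90 x 130 x 30 mm. Origin under its centre. Leave alone.
- jar: Bystander: amber jar with black lid, 60 mm across, 85 mm high. Origin under its centre. Leave alone.
- tape: Bystander: grey tape roll lying flat, 96 mm across, 22 mm high. Origin under its centre. Leave alone.
- tumbler: Bystander: green tumbler, 72 mm across, 110 mm high. Origin under its centre. Leave alone.
- multimeter: Bystander: grey handheld meter lying flat, 150 x 78 mm, 32 mm thick (38 at its dial). Origin under its centre. Leave alone.
Not all that is in view belongs to the job. Leave any brown or green look-alike of the station alone.

How it is judged:
By the outcome, as a careful person would: the job done as asked, in the order asked, and still so for the second after the job is handed in, with the robot touching nothing.
It also fails if it takes over 70 s, if anything falls off the work surface, if the arm or the gripper's body presses on something with over 40 N, if the wrist force passes 120 N, or if a joint passes its speed limit or range.

ROBOT

A 6-joint arm with a two-finger parallel gripper is mounted at the origin on the work surface. World frame = base frame: x ahead of the robot, y to its left, z up, the work surface at z = 0. Lengths are in mm, angles in degrees, forces in N, time in s.
With the tool pointing down it reaches from about 350 to 875 mm from the base axis. Payload 15.5 kg.
Tool frame: the origin (TCP) lies on the centre line of the jaws, within the pads' length; the fingertips stand bot.tips_ahead ahead of it and the grasp point (between the pads) lies 3 mm ahead of it (bot.tips_ahead is the distance from the TCP to the fingertips, in mm); x points along the fingers, z is the direction in which the jaws open and shut, and the axes are right-handed (so a half turn about x gives the same grasp; the last joint's range is limited). The gripper opens to 85 mm and grips with 20 to 120 N. Pads are 22 mm wide; open, the fingers measure 114 mm over their backs; the gripper's body (76 mm by 85 mm) begins 54 mm behind the grasp point. The pads swing forward as they close: fully open they stand 13 mm farther back than shut.
Start: joints at [-81.675, 28.281, 77.091, -0, 74.628, -5.472], TCP at [149.051, -606.968, 253.277] pointing down, gripper open.
Joint ranges: [-166.48, 166.48], [-47.26, 123.95], [12.59, 153.08], [-70.14, 250.14], [6.76, 159.57], [-176.63, 176.63]. Speed limits (degrees/s): [108.29, 108.29, 147.25, 172.46, 172.46, 172.46].

INTERFACE

Orientations are given as a 3x3 rotation matrix whose columns are the frame's x, y, z axes.
In Python, from workcell import bot, vision gives the robot as it stands.
- The arm moves only by the shell command python3 -m crank 'ROWS' [OPENING] [FORCE]. ROWS is JSON, a list of rows, each an object with "delta_pos": the shift along the tool's x, y, z scaled (see below), a list of three; "turn": the turn, a rotation vector about the tool's x, y, z scaled (see below), a list of three. A call has 1 to 12 rows; each row is the pose to reach, as a shift and turn from the pose commanded when the call began, along the tool's axes at that moment; what a row does not reach only later rows make up. The controller multiplies each number of a shift by 25 cm and each number of a turn by 2 rad. A row lasts 1/10 s, in which the tool goes at most 50 mm and 8.59 degrees, less where a joint would pass 70% of its speed; a pose out of reach is approached as far as the arm can. A call with a number of a shift or a turn outside -1 to 1 is refused whole. A call with a gripper value outside its range is refused whole. OPENING is the opening, from 0 (shut) to 1 (fully open), set as the call begins (- or left out, the last holds). The fingers move at their own pace and stop on an object; FORCE is the grip in N (left out, the last holds). Time passes only in rows, so rows that repeat a pose let the fingers close. It gives the time, the measured TCP pose, the force and the opening at its end, in the units of the state.
- bot.read_state(): the state, without advancing time (a new reading comes with each control period).
- vision.snapshot(name): name is "scene" or "top" or "wrist"; returns a dict with "pixels" (480x640x3 uint8, red, green, blue), "camera_matrix" (3x3 intrinsics, pixels), "R" (3x3) and "t" (3): a world point X has camera coordinates R X + t. Camera axes: x right, y down, z forward; pixel columns grow to the right and rows downward; lengths in mm; the calibration is good to about 2 mm. A picture is of the moment at which its call begins. There is no depth.
- bot.hand_in(): hands the job in, once; it reports no verdict.
The state is a dict: "time_s": time; "joint_pos": joint angles; "qd": joint speeds; "tau": joint torques, N m; "ee_pos": TCP position; "eef_rot": TCP orientation; "contact_force": force on the tool from outside, world axes, zero at the start; "ft_torque": the same for the moment, N m; "width": finger opening in mm.
Only numpy, scipy, OpenCV 4.12 (cv2) and the standard library are available. Lean on these libraries where they do the work, as an engineer would, in place of code of your own. Each camera call takes 0.05 s, during which the arm holds its last target.

## Working session

There is one attempt and no reset: what is moved stays moved. The work goes in short steps, Python scripts to look and compute and a shell command to move; the robot and the scene stay as the last step left them, time stands still between calls to the robot, and variables do not carry over. Pictures are saved under pics/ and viewed, and the job is handed in when it is done.

```bash
ls; mkdir -p pics
python3 - <<'E'
from workcell import bot, vision
import cv2,numpy as np
s=bot.read_state()
for k in s: print(k,np.round(s[k],3).tolist())
print(bot.tips_ahead)
for n in ["scene","top","wrist"]:
    v=vision.snapshot(n); cv2.imwrite(f"pics/{n}0.png",v["pixels"][...,::-1]); print(n,np.round(v["camera_matrix"],1).tolist(),np.round(v["R"],3).tolist(),np.round(v["t"],1))
E
```

```text
pics
time_s 0.0
joint_pos [-81.675, 28.315, 77.127, -0.0, 74.626, -5.474]
qd [-0.039, -0.008, 0.011, -0.094, 0.005, -0.107]
tau [0.001, -88.214, -38.387, -0.0, 0.01, 0.0]
ee_pos [149.0, -606.653, 252.698]
eef_rot [[-0.0, 0.971, 0.239], [0.001, 0.239, -0.971], [-1.0, 0.0, -0.001]]
contact_force [0.178, -0.544, -0.056]
ft_torque [0.0, 0.006, 0.068]
width 85.402
22.0
scene [[437.0, 0.0, 314.3], [0.0, 437.0, 235.7], [0.0, 0.0, 1.0]] [[0.564, 0.825, 0.012], [0.654, -0.439, -0.616], [-0.503, 0.356, -0.788]] [-322.8 -293.4 1244.8]
top [[446.0, 0.0, 321.9], [0.0, 446.0, 236.1], [0.0, 0.0, 1.0]] [[-0.006, -1.0, -0.011], [-0.983, 0.008, -0.186], [0.186, 0.009, -0.983]] [  26.2  550.  1036.2]
wrist [[397.5, 0.0, 323.8], [0.0, 397.5, 236.8], [0.0, 0.0, 1.0]] [[0.239, -0.971, -0.001], [-0.919, -0.227, 0.323], [-0.314, -0.076, -0.946]] [-625.2  -43.9  380. ]
```

View pics/top0.png

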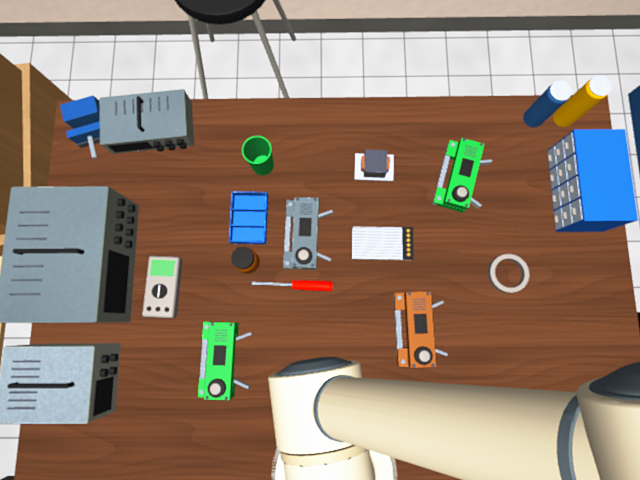

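View pics/scene0.png

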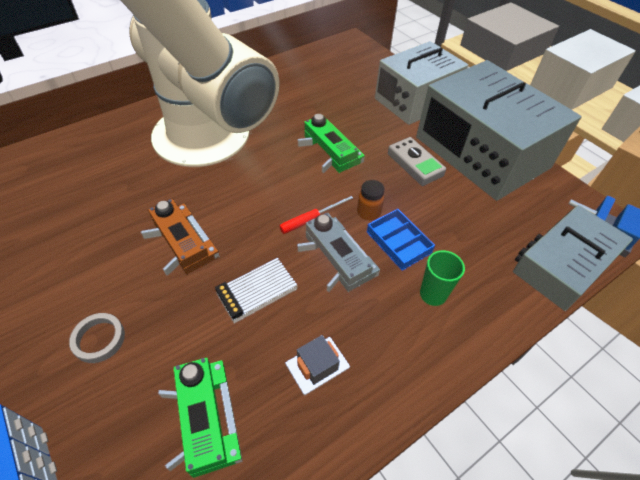

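View pics/wrist0.png

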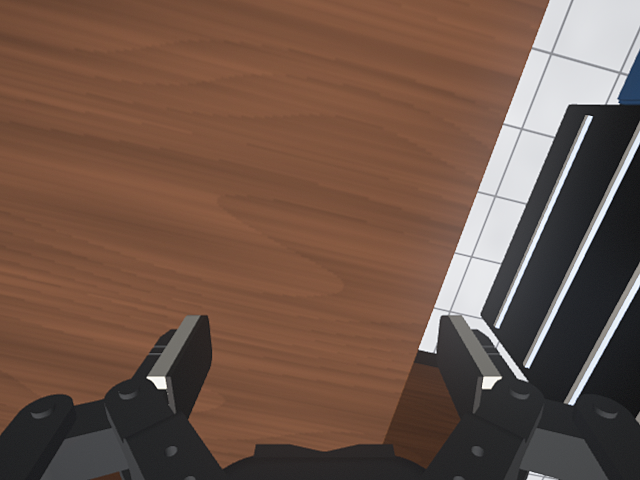

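The top view shows the module at about (382,243), with its tail strip at x≈407. The grey station is at (300,233), its button at (303,256). So the push runs towards world +y. Next I'll zoom in and measure.

```bash
cat > h.py <<'E'
import numpy as np, cv2
from workcell import bot, vision
def ray(v,uv,z):
    K,R,t=[np.array(v[k],float) for k in("camera_matrix","R","t")]
    d=R.T@np.linalg.inv(K)@np.array([uv[0],uv[1],1.]); c=-R.T@t
    return c+d*(z-c[2])/d[2]
def proj(v,X):
    K,R,t=[np.array(v[k],float) for k in("camera_matrix","R","t")]
    p=K@(R@np.array(X,float)+t); return p[:2]/p[2]
def crop(v,name,x0,y0,w,h,s):
    im=v["pixels"][y0:y0+h,x0:x0+w,::-1]
    cv2.imwrite("pics/"+name,cv2.resize(im,None,fx=s,fy=s,interpolation=cv2.INTER_CUBIC))
E
python3 - <<'E'
from h import *
v=vision.snapshot("top"); crop(v,"top1.png",260,180,160,110,5)
w=vision.snapshot("scene"); crop(w,"scene1.png",205,190,190,140,4)
im=v["pixels"].astype(int)
hsv=cv2.cvtColor(v["pixels"],cv2.COLOR_RGB2HSV)
for nm,m in [("white",(hsv[...,1]<60)&(hsv[...,2]>120)),("grey",(hsv[...,1]<70)&(hsv[...,2]>60)),("dark",(hsv[...,2]<55))]:
    mm=np.zeros(m.shape,np.uint8); mm[185:290,265:425]=m[185:290,265:425]
    for c in cv2.findContours(mm,cv2.RETR_EXTERNAL,cv2.CHAIN_APPROX_NONE)[0]:
        if cv2.contourArea(c)>60: r=cv2.minAreaRect(c); print(nm,cv2.contourArea(c),np.round(cv2.boxPoints(r),1).tolist(),round(r[2],1))
E
```

```text
white 1619.0 [[352.0, 226.0], [402.0, 226.0], [402.0, 259.0], [352.0, 259.0]] 90.0
white 2266.5 [[282.70001220703125, 267.79998779296875], [284.29998779296875, 196.5], [332.29998779296875, 197.5], [330.79998779296875, 268.8999938964844]] 1.2
grey 1640.5 [[350.8999938964844, 259.0], [351.6000061035156, 225.5], [410.70001220703125, 226.6999969482422], [410.0, 260.20001220703125]] 1.2
grey 2364.5 [[282.70001220703125, 268.3999938964844], [284.20001220703125, 196.3000030517578], [332.29998779296875, 197.3000030517578], [330.79998779296875, 269.3999938964844]] 1.2
```

View pics/top1.png

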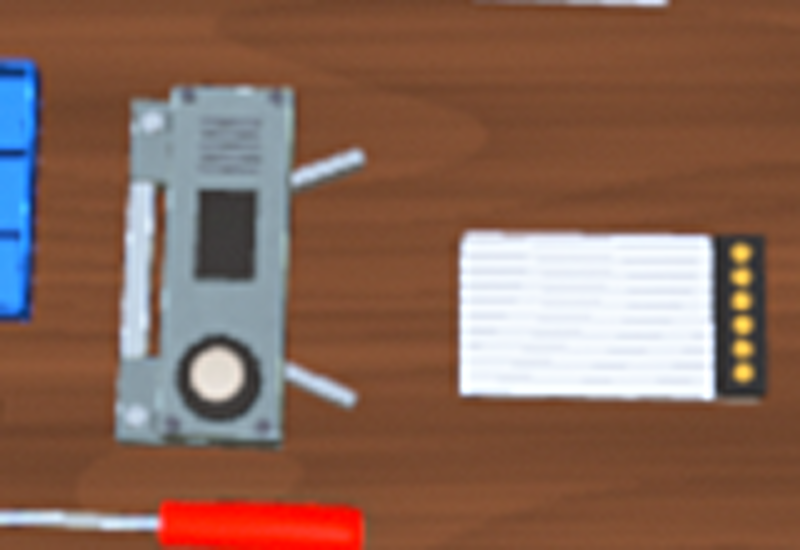

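View pics/scene1.png

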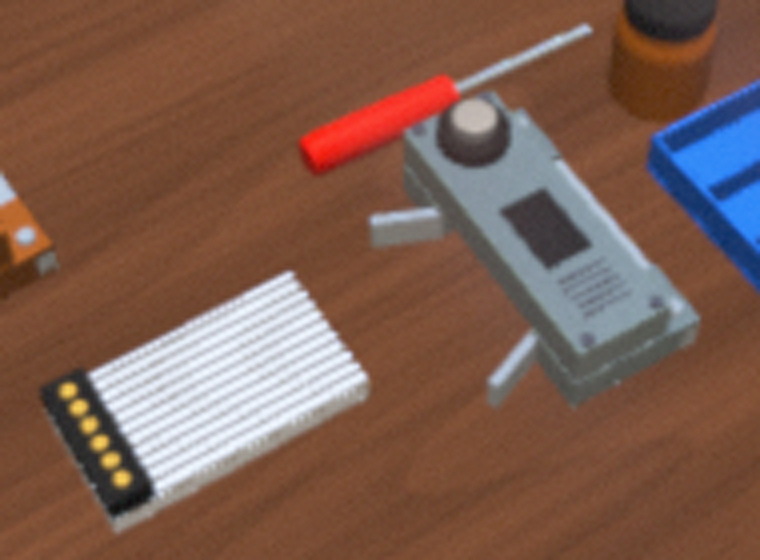

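```bash
cat >> h.py <<'E'
def un(p,x0,y0,s): return np.array([x0+(p[0]+.5)/s-.5,y0+(p[1]+.5)/s-.5])
E
python3 - <<'E'
from h import *
v=vision.snapshot("top")
for n,p,z in [("br front far",(294,88),54),("br front near",(281,442),54),("br back far",(172,88),54),("br back near",(163,439),54),("button",(217,374),76),("nose far",(461,233),20),("nose near",(459,397),20),("tail far",(766,236),30),("tail near",(765,397),30),("strip far",(715,234),30),("strip near",(715,397),30),("stop far",(155,180),20),("stop near",(145,357),20),("wing far tip",(363,155),22),("wing near tip",(355,402),22),("drv tip",(0,518),5),("drv end",(362,525),25),
 ]:
    print(n,ray(v,un(p,260,180,5),z).round(1))
w=vision.snapshot("scene")
for n,p,z in [("button",(473,116),76),("nose R",(369,382),20),("nose L",(291,271),20),("tail L",(42,383),30),("tail R",(113,516),30),("br nearright frontcorner",(576,360),54)]:
    print("S",n,ray(w,un(p,205,190,4),z).round(1))
E
```

```text
br front far [647.8  30.5  54. ]
br front near [471.9  37.5  54. ]
br back far [648.3  90.9  54. ]
br back near [473.8  94.2  54. ]
button [501.9  67.2  76. ]
nose far [581.  -52.8  20. ]
nose near [497.7 -50.2  20. ]
tail far [ 576.1 -204.1   30. ]
tail near [ 495.2 -200.1   30. ]
strip far [ 577.3 -178.8   30. ]
strip near [ 495.4 -175.5   30. ]
stop far [609.7 101.8  20. ]
stop near [519.  106.1  20. ]
wing far tip [621.3  -3.8  22. ]
wing near tip [495.3   1.5  22. ]
drv tip [440.5 179.3   5. ]
drv end [434.2  -1.3  25. ]
S button [507.1  65.9  76. ]
S nose R [588.  -55.4  20. ]
S nose L [504.7 -52.2  20. ]
S tail L [ 499.9 -198.3   30. ]
S tail R [ 587.5 -203.7   30. ]
S br nearright frontcorner [653.4  27.6  54. ]
```

```bash
python3 -m crank '[{"delta_pos":[0,0.3,-0.27],"turn":[0,0,0]},{"delta_pos":[0,0.5,-0.45],"turn":[0,0,0]},{"delta_pos":[0,0.7,-0.63],"turn":[0,0,0]},{"delta_pos":[0,0.85,-0.78],"turn":[0,0,0]},{"delta_pos":[0,0.85,-0.78],"turn":[0.07,0,0]},{"delta_pos":[0,0.85,-0.78],"turn":[0.135,0,0]},{"delta_pos":[0,0.85,-0.78],"turn":[0.135,0,0]},{"delta_pos":[0,0.85,-0.78],"turn":[0.135,0,0]}]' 0.6; python3 -c "
from h import *
s=bot.read_state();print(s['ee_pos'],s['eef_rot'],s['width'],bot.tips_ahead,s['joint_pos'])"
```

```text
time_s: 1.15
ee_pos: [309.4, -366.5, 253.5]
eef_rot: [[0.0, 1.0, -0.026], [-0.001, -0.026, -1.0], [-1.0, 0.0, 0.001]]
contact_force: [-0.3, -0.3, 0.1]
width: 51.1
[ 309.38537761 -366.47483832  253.52619479] [[ 1.73669649e-04  9.99660816e-01 -2.60427126e-02]
 [-5.09478939e-04 -2.60426212e-02 -9.99660704e-01]
 [-9.99999855e-01  1.86878937e-04  5.04783319e-04]] 51.10024686887886 22.0 [-5.69617944e+01  1.65987484e+01  9.69582822e+01 -8.26366328e-03
  6.64130735e+01  3.45338139e+01]
```

```bash
python3 -m crank '[{"delta_pos":[0.1,0.1,-0.16],"turn":[0,0,0]},{"delta_pos":[0.2,0.2,-0.32],"turn":[0,0,0]},{"delta_pos":[0.3,0.29,-0.48],"turn":[0,0,0]},{"delta_pos":[0.4,0.38,-0.64],"turn":[0,0,0]},{"delta_pos":[0.5,0.48,-0.8],"turn":[0,0,0]},{"delta_pos":[0.6,0.575,-0.97],"turn":[0,0,0]},{"delta_pos":[0.6,0.575,-0.97],"turn":[0,0,0]},{"delta_pos":[0.6,0.575,-0.97],"turn":[0,0,0]},{"delta_pos":[0.6,0.575,-0.97],"turn":[0,0,0]}]'; python3 -c "
from h import *
for n in ['top','scene','wrist']:
    v=vision.snapshot(n); cv2.imwrite('pics/%s2.png'%n,v['pixels'][...,::-1])
"
```

```text
time_s: 2.05
ee_pos: [459.8, -129.7, 103.1]
eef_rot: [[-0.0, 1.0, -0.028], [-0.0, -0.028, -1.0], [-1.0, -0.0, 0.0]]
contact_force: [-0.8, -0.8, -0.5]
width: 51.4
```

View pics/wrist2.png

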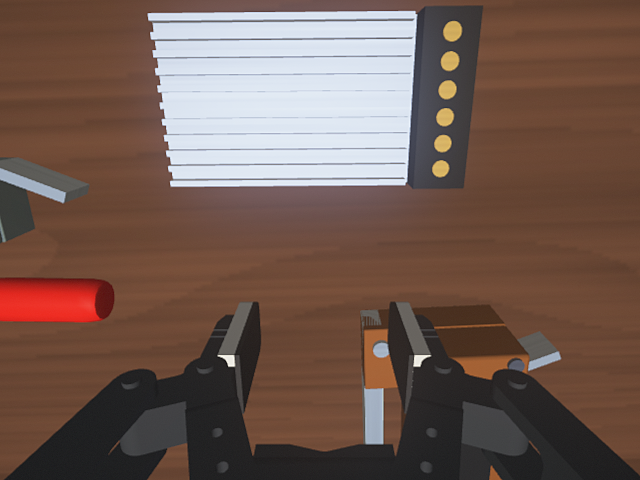

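View pics/scene2.png

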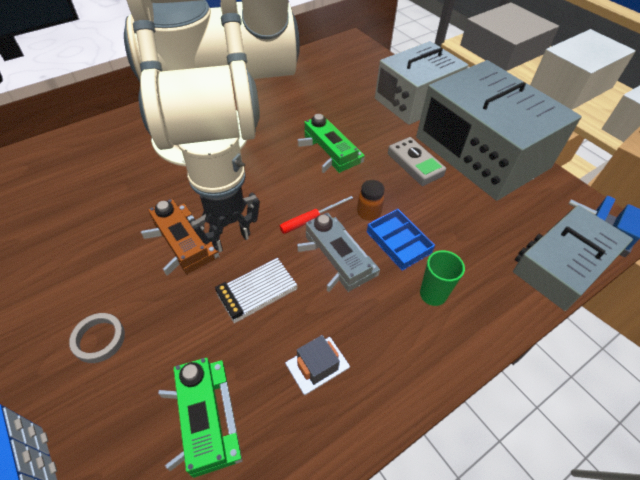

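The wrist view shows the module's near edge along row ≈185 from (170,185) to (463,187). The orange look-alike's far edge is at rows ≈306–312, so I'll check the clearance to it.

Run:
```python
from h import *
w=vision.snapshot("wrist"); t=vision.snapshot("top")
for n,p,z in [("nose near",(170,185),20),("nose far",(149,13),20),("strip near R",(463,188),30),("strip far R",(482,7),30),("orange stop R",(491,306),20),("orange stop L",(362,311),20),("orange 2",(363,330),54),("orange2R",(527,318),54),("drv",(113,300),12),("wingtip",(88,187),22),("tip L",(240,303),81),("tip R",(410,303),81)]:
    print(n,ray(w,p,z).round(1))
for n,p,z in [("orange TL",(395,292),20),("TR",(437,291),54),("TLb",(405,291),54)]: print("top",n,ray(t,p,z).round(1))
print(w['R'].round(3),(-w['R'].T@w['t']).round(1))
```

```text
nose near [502.7 -52.7  20. ]
nose far [581.9 -55.3  20. ]
strip near R [ 498.8 -201.5   30. ]
strip far R [ 577.9 -203.1   30. ]
orange stop R [ 426.9 -226.9   20. ]
orange stop L [ 425.9 -152.5   20. ]
orange 2 [ 434.5 -149.8   54. ]
orange2R [ 438.9 -229.6   54. ]
drv [433.2  -4.8  12. ]
wingtip [503.3 -11.1  22. ]
tip L [465.5 -97.7  81. ]
tip R [ 463.4 -166.2   81. ]
top orange TL [ 415.4 -155.5   20. ]
top TR [ 415.  -249.8   54. ]
top TLb [ 415.5 -174.1   54. ]
[[-0.03  -1.     0.   ]
 [-0.946  0.028  0.322]
 [-0.322  0.009 -0.947]] [ 541.4 -133.7  224.2]
```

```bash
python3 -m crank '[{"delta_pos":[0.08,0.05,0],"turn":[0,0,0]},{"delta_pos":[0.16,0.05,0],"turn":[0,0,0]},{"delta_pos":[0.22,0.05,0],"turn":[0,0,0]},{"delta_pos":[0.26,0.05,0],"turn":[0,0,0]},{"delta_pos":[0.28,0.05,0],"turn":[0,0,0]},{"delta_pos":[0.29,0.05,0],"turn":[0,0,0]},{"delta_pos":[0.29,0.05,0],"turn":[0,0,0]},{"delta_pos":[0.29,0.05,0],"turn":[0,0,0]},{"delta_pos":[0.29,0.05,0],"turn":[0,0,0]}]'; python3 -c "
from h import *
v=vision.snapshot('wrist'); cv2.imwrite('pics/wrist3.png',v['pixels'][...,::-1])
"
```

```text
time_s: 3.2
ee_pos: [472.4, -129.2, 31.2]
eef_rot: [[0.001, 1.0, -0.029], [-0.0, -0.029, -1.0], [-1.0, 0.001, 0.0]]
contact_force: [0.4, -0.7, 1.0]
width: 51.2
```

View pics/wrist3.png

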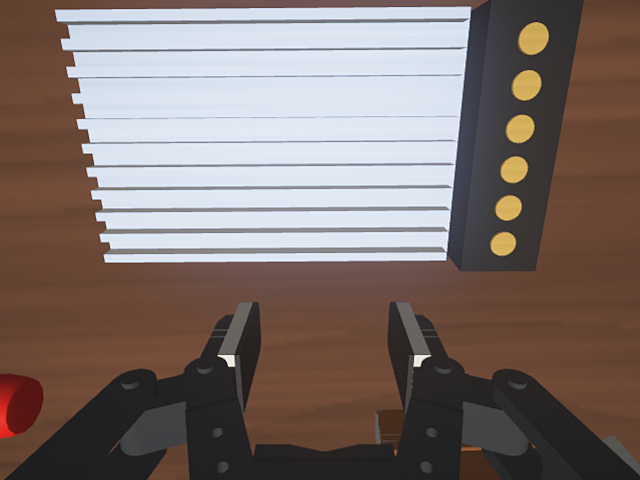

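```bash
python3 -m crank '[{"delta_pos":[0,0.01,0],"turn":[0,0,0]},{"delta_pos":[0,0.02,0],"turn":[0,0,0]},{"delta_pos":[0,0.03,0],"turn":[0,0,0]},{"delta_pos":[0,0.04,0],"turn":[0,0,0]},{"delta_pos":[0,0.05,0],"turn":[0,0,0]},{"delta_pos":[0,0.06,0],"turn":[0,0,0]},{"delta_pos":[0,0.07,0],"turn":[0,0,0]},{"delta_pos":[0,0.08,0],"turn":[0,0,0]},{"delta_pos":[0,0.09,0],"turn":[0,0,0]},{"delta_pos":[0,0.1,0],"turn":[0,0,0]},{"delta_pos":[0,0.11,0],"turn":[0,0,0]},{"delta_pos":[0,0.11,0],"turn":[0,0,0]}]'; python3 -c "
from h import *
v=vision.snapshot('wrist'); cv2.imwrite('pics/wrist4.png',v['pixels'][...,::-1])
v=vision.snapshot('top'); crop(v,'top4.png',260,180,160,110,5)
"
```

```text
time_s: 4.45
ee_pos: [500.3, -130.0, 30.8]
eef_rot: [[0.001, 1.0, -0.029], [-0.0, -0.029, -1.0], [-1.0, 0.001, 0.0]]
contact_force: [-0.1, -0.6, -0.1]
width: 51.2
```

View pics/wrist4.png

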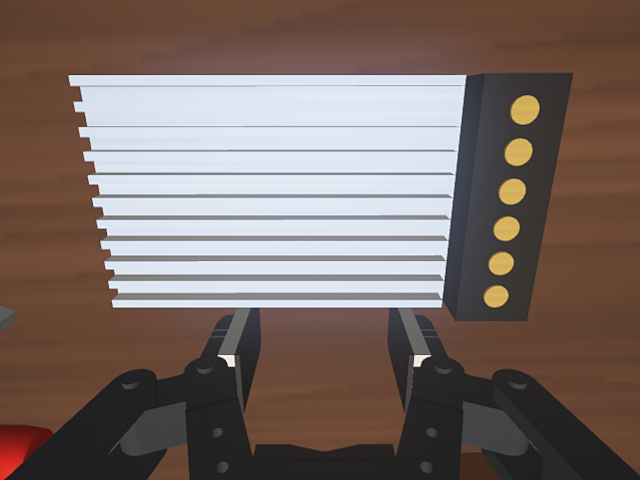

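View pics/top4.png

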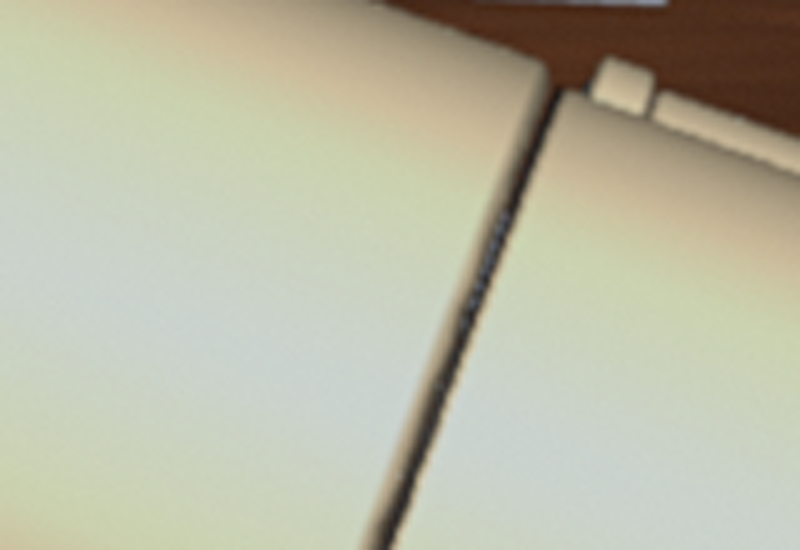

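Run:
```python
from h import *
w=vision.snapshot("wrist"); s=vision.snapshot("scene"); crop(s,"scene4.png",205,190,190,140,4)
for n,p,z in [("nose near",(112,306),20),("nose far",(69,76),20),("strip near R",(526,320),30),("strip far R",(573,73),30)]:
    print(n,ray(w,p,z).round(1))
print(bot.read_state()['contact_force'])
```

```text
nose near [512.4 -53.   20. ]
nose far [591.5 -55.7  20. ]
strip near R [ 508.2 -201.7   30. ]
strip far R [ 587.5 -204.2   30. ]
[-0.75284077 -0.63608264  0.52556478]
```

View pics/scene4.png

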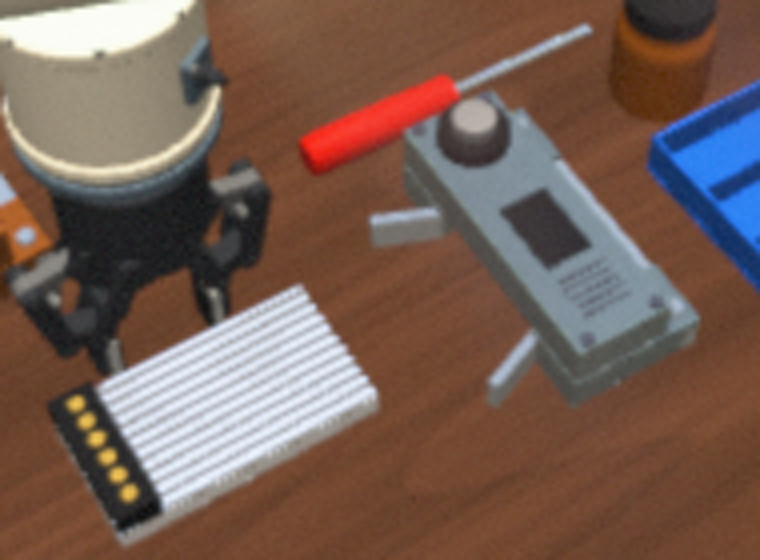

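```bash
python3 -m crank '[{"delta_pos":[0,0.01,0],"turn":[0,0,0]},{"delta_pos":[0,0.02,0],"turn":[0,0,0]},{"delta_pos":[0,0.03,0],"turn":[0,0,0]},{"delta_pos":[0,0.032,0],"turn":[0,0,0]},{"delta_pos":[0,0.032,0],"turn":[0,0,0]},{"delta_pos":[0,0.01,0],"turn":[0,0,0]},{"delta_pos":[0,-0.04,0],"turn":[0,0,0]},{"delta_pos":[-0.05,-0.1,0],"turn":[0,0,0]},{"delta_pos":[-0.2,-0.1,0],"turn":[0,0,0]},{"delta_pos":[-0.4,-0.1,0],"turn":[0,0,0]},{"delta_pos":[-0.4,-0.1,0],"turn":[0,0,0]},{"delta_pos":[-0.4,-0.1,0],"turn":[0,0,0]}]'; python3 -c "
from h import *
v=vision.snapshot('wrist'); cv2.imwrite('pics/wrist5.png',v['pixels'][...,::-1])
v=vision.snapshot('scene'); crop(v,'scene5.png',205,190,190,140,4)
"
```

```text
time_s: 5.85
ee_pos: [475.2, -129.5, 131.9]
eef_rot: [[0.003, 1.0, -0.029], [-0.001, -0.029, -1.0], [-1.0, 0.003, 0.001]]
contact_force: [0.0, -0.0, -1.3]
width: 51.1
```

View pics/wrist5.png

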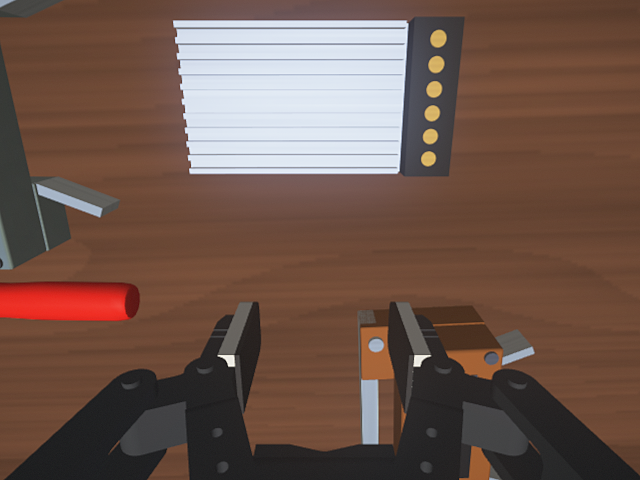

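View pics/scene5.png

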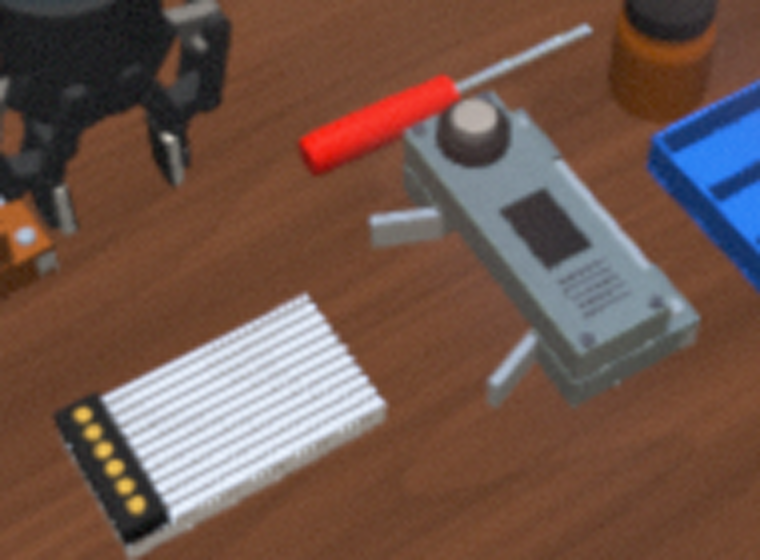

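```bash
python3 -m crank '[{"delta_pos":[0,0.1,0.1],"turn":[-0.07,0,0]},{"delta_pos":[0,0.2,0.2],"turn":[-0.14,0,0]},{"delta_pos":[0,0.3,0.3],"turn":[-0.21,0,0]},{"delta_pos":[0,0.33,0.41],"turn":[-0.28,0,0]},{"delta_pos":[0,0.33,0.41],"turn":[-0.35,0,0]},{"delta_pos":[0,0.33,0.41],"turn":[-0.42,0,0]},{"delta_pos":[0,0.33,0.41],"turn":[-0.49,0,0]},{"delta_pos":[0,0.33,0.41],"turn":[-0.56,0,0]},{"delta_pos":[0,0.33,0.41],"turn":[-0.63,0,0]},{"delta_pos":[0,0.33,0.41],"turn":[-0.7,0,0]},{"delta_pos":[0,0.33,0.41],"turn":[-0.77,0,0]},{"delta_pos":[0,0.33,0.41],"turn":[-0.785,0,0]}]'; python3 -c "
from h import *
v=vision.snapshot('wrist'); cv2.imwrite('pics/wrist6.png',v['pixels'][...,::-1]);print(bot.read_state()['joint_pos'])
v=vision.snapshot('top'); crop(v,'top6.png',260,180,160,110,5)
"
```

```text
time_s: 7.15
ee_pos: [553.4, -233.7, 128.9]
eef_rot: [[-0.002, 0.024, 1.0], [0.001, 1.0, -0.024], [-1.0, 0.001, -0.002]]
contact_force: [-0.2, 0.3, -0.1]
width: 51.6
[-2.85801338e+01  3.44957657e+01  8.80428075e+01  1.65451262e-04
  5.76181829e+01 -2.71058974e+01]
```

View pics/wrist6.png

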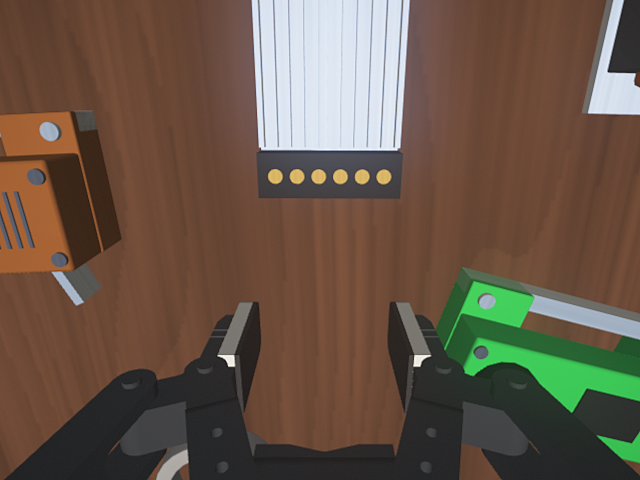

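View pics/top6.png

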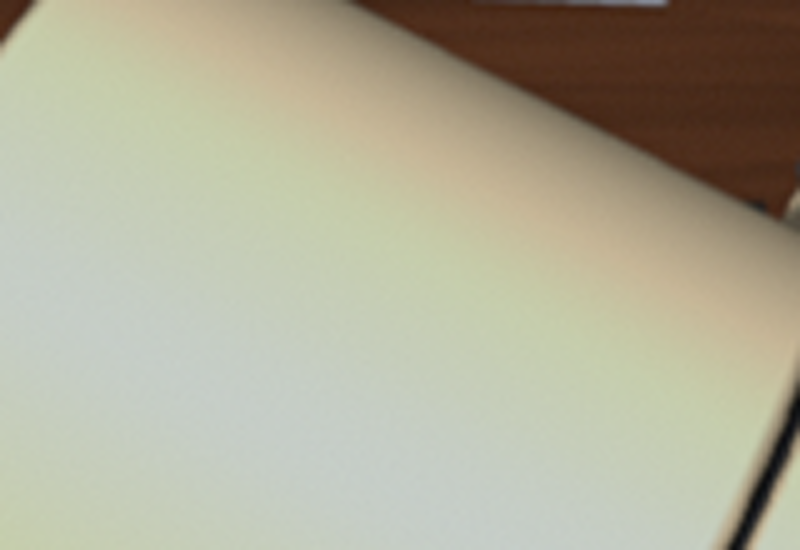

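Run:
```python
from h import *
w=vision.snapshot("wrist")
for n,p,z in [("tail L",(258,197),30),("tail R",(401,197),30),("strip front L",(258,150),30),("strip fr R",(401,150),30),("green low corner",(435,350),0),("green low2",(437,345),20),("green corner",(466,268),30),("green front top",(470,315),54),("finger R",(425,310),107),("orange tip",(100,290),22),("orange c",(120,238),20)]:
    print(n,ray(w,p,z).round(1))
t=vision.snapshot("top")
for n,p,z in [("green TL",(455,138),54),("green BL",(436,206),54),("green BR",(466,211),54),("wing",(480,205),22),("btn",(460,193),76),("green st",(434,200),20),]: print("top",n,ray(t,p,z).round(1))
```

```text
tail L [ 515.7 -201.6   30. ]
tail R [ 596.4 -203.9   30. ]
strip front L [ 517.8 -175.5   30. ]
strip fr R [ 595.5 -177.7   30. ]
green low corner [ 630.9 -326.7    0. ]
green low2 [ 625.9 -308.7   20. ]
green corner [ 636.8 -248.5   30. ]
green front top [ 632.5 -266.5   54. ]
finger R [ 593.  -232.6  107. ]
orange tip [ 409.1 -260.7   22. ]
orange c [ 427.4 -227.    20. ]
top green TL [ 799.7 -316.    54. ]
top green BL [ 622.8 -258.5   54. ]
top green BR [ 609.5 -331.2   54. ]
top wing [ 632.7 -377.8   22. ]
top btn [ 649.  -312.6   76. ]
top green st [ 647.3 -262.9   20. ]
```

```bash
python3 -m crank '[{"delta_pos":[0.1,0,0.01],"turn":[0,0,0]},{"delta_pos":[0.2,0,0.01],"turn":[0.002,0,0]},{"delta_pos":[0.29,0,0.01],"turn":[0.002,0,0]},{"delta_pos":[0.35,0,0.01],"turn":[0.002,0,0]},{"delta_pos":[0.38,0,0.01],"turn":[0.002,0,0]},{"delta_pos":[0.39,0,0.01],"turn":[0.002,0,0]},{"delta_pos":[0.39,0,0.01],"turn":[0.002,0,0]},{"delta_pos":[0.39,0,0.01],"turn":[0.002,0,0]},{"delta_pos":[0.39,0,0.01],"turn":[0.002,0,0]},{"delta_pos":[0.39,0.03,0.01],"turn":[0.002,0,0]}]'
```

```text
time_s: 8.35
ee_pos: [557.3, -227.1, 33.9]
eef_rot: [[0.001, 0.035, 0.999], [-0.001, 0.999, -0.035], [-1.0, -0.001, 0.001]]
contact_force: [0.3, 0.8, -0.1]
width: 51.4
```

```bash
python3 -m crank '[{"delta_pos":[0.01,0.02,0],"turn":[0,0,0]},{"delta_pos":[0.015,0.04,0],"turn":[0,0,0]},{"delta_pos":[0.015,0.06,0],"turn":[0,0,0]},{"delta_pos":[0.015,0.08,0],"turn":[0,0,0]},{"delta_pos":[0.015,0.1,0],"turn":[0,0,0]},{"delta_pos":[0.015,0.12,0],"turn":[0,0,0]},{"delta_pos":[0.015,0.14,0],"turn":[0,0,0]},{"delta_pos":[0.015,0.16,0],"turn":[0,0,0]},{"delta_pos":[0.015,0.18,0],"turn":[0,0,0]},{"delta_pos":[0.015,0.2,0],"turn":[0,0,0]},{"delta_pos":[0.015,0.22,0],"turn":[0,0,0]},{"delta_pos":[0.015,0.22,0],"turn":[0,0,0]}]'; python3 -c "
from h import *
v=vision.snapshot('wrist'); cv2.imwrite('pics/wrist7.png',v['pixels'][...,::-1])
v=vision.snapshot('scene'); crop(v,'scene7.png',205,190,190,140,4)
"
```

```text
time_s: 9.55
ee_pos: [558.7, -170.9, 29.5]
eef_rot: [[-0.0, 0.034, 0.999], [0.0, 0.999, -0.034], [-1.0, 0.0, -0.0]]
contact_force: [-0.5, -0.2, 0.3]
width: 51.4
```

View pics/wrist7.png

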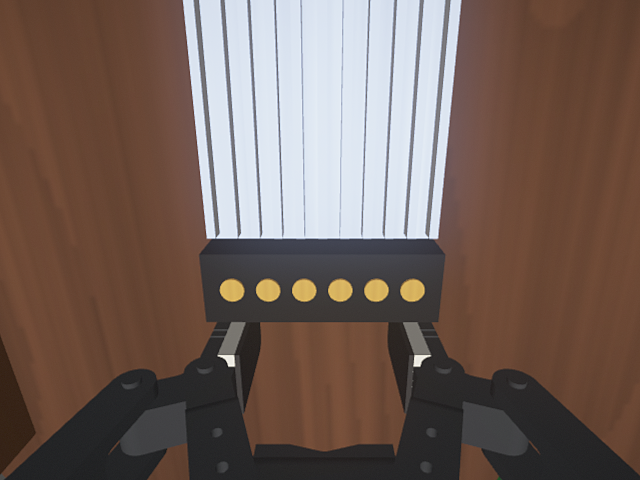

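View pics/scene7.png

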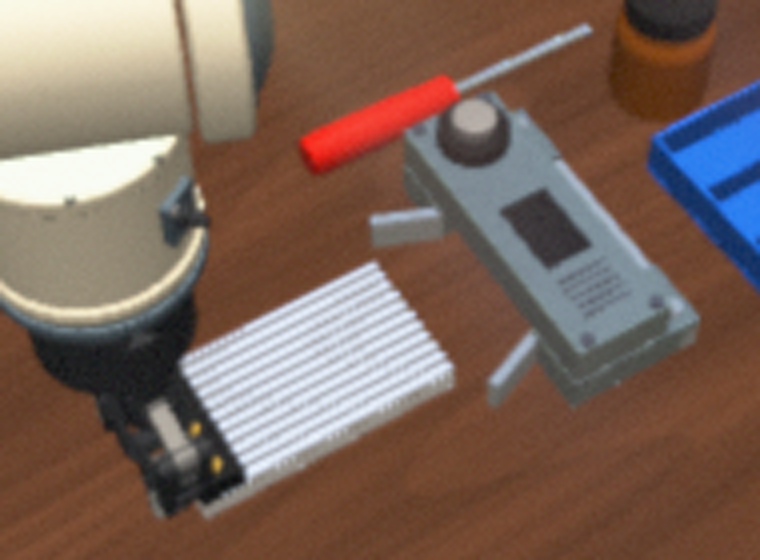

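Run:
```python
from h import *
w=vision.snapshot("scene")
for n,p,z in [("nose L",(378,262),20),("nose R",(455,367),20),("wingL tip bottom",(374,247),0),("wingR tip bottom",(493,404),0),("wingL tip top",(371,217),22),("wingR tip top",(489,381),22)]:
    print("S",n,ray(w,un(p,205,190,4),z).round(1))
```

```text
S nose L [526.2  -9.4  20. ]
S nose R [605.5 -12.8  20. ]
S wingL tip bottom [504.   2.   0.]
S wingR tip bottom [625.7  -1.7   0. ]
S wingL tip top [499.3   3.5  22. ]
S wingR tip top [623.5  -3.7  22. ]
```

```bash
python3 -m crank '[{"delta_pos":[0,0.02,0],"turn":[0,0,0]},{"delta_pos":[0,0.04,0],"turn":[0,0,0]},{"delta_pos":[0,0.06,0],"turn":[0,0,0]},{"delta_pos":[0,0.08,0],"turn":[0,0,0]},{"delta_pos":[0,0.1,0],"turn":[0,0,0]},{"delta_pos":[0,0.12,0],"turn":[0,0,0]},{"delta_pos":[0,0.14,0],"turn":[0,0,0]},{"delta_pos":[0,0.16,0],"turn":[0,0,0]},{"delta_pos":[0,0.18,0],"turn":[0,0,0]},{"delta_pos":[0,0.2,0],"turn":[0,0,0]},{"delta_pos":[0,0.22,0],"turn":[0,0,0]},{"delta_pos":[0,0.24,0],"turn":[0,0,0]}]'; python3 -c "
from h import *
v=vision.snapshot('wrist'); cv2.imwrite('pics/wrist8.png',v['pixels'][...,::-1])
v=vision.snapshot('scene'); crop(v,'scene8.png',205,190,190,140,4)
"
```

```text
time_s: 10.9
ee_pos: [560.8, -111.3, 29.6]
eef_rot: [[0.0, 0.034, 0.999], [-0.0, 0.999, -0.034], [-1.0, -0.0, 0.0]]
contact_force: [0.5, -3.2, 1.4]
width: 50.9
```

View pics/wrist8.png

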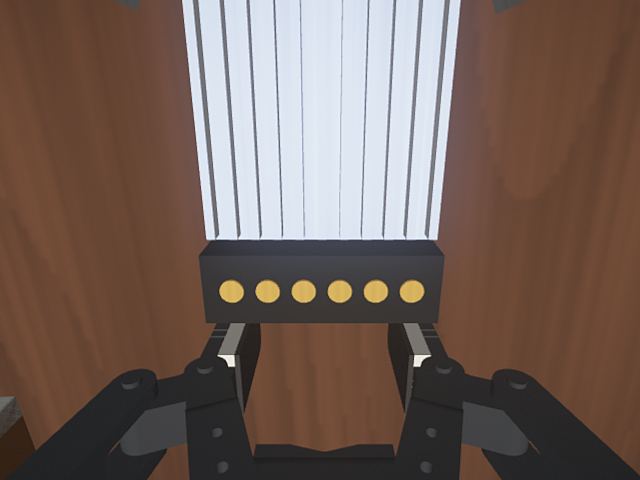

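View pics/scene8.png

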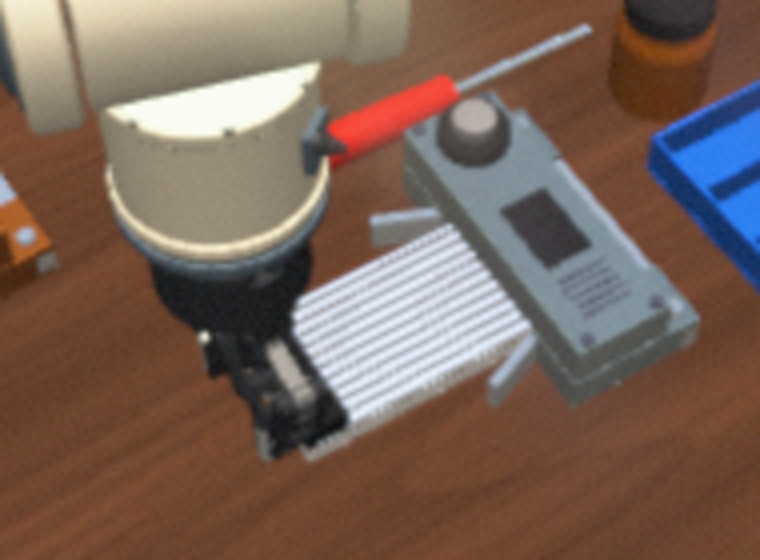

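```bash
python3 -m crank '[{"delta_pos":[0,0.02,0],"turn":[0,0,0]},{"delta_pos":[0,0.04,0],"turn":[0,0,0]},{"delta_pos":[0,0.06,0],"turn":[0,0,0]},{"delta_pos":[0,0.08,0],"turn":[0,0,0]},{"delta_pos":[0,0.1,0],"turn":[0,0,0]},{"delta_pos":[0,0.12,0],"turn":[0,0,0]},{"delta_pos":[0,0.14,0],"turn":[0,0,0]},{"delta_pos":[0,0.16,0],"turn":[0,0,0]},{"delta_pos":[0,0.175,0],"turn":[0,0,0]},{"delta_pos":[0,0.18,0],"turn":[0,0,0]},{"delta_pos":[0,0.18,0],"turn":[0,0,0]}]'; python3 -c "
from h import *
v=vision.snapshot('wrist'); cv2.imwrite('pics/wrist9.png',v['pixels'][...,::-1])
"
```

```text
time_s: 12.1
ee_pos: [562.3, -66.5, 29.6]
eef_rot: [[-0.0, 0.034, 0.999], [0.0, 0.999, -0.034], [-1.0, 0.0, -0.0]]
contact_force: [0.7, 0.8, -0.3]
width: 51.2
```

View pics/wrist9.png

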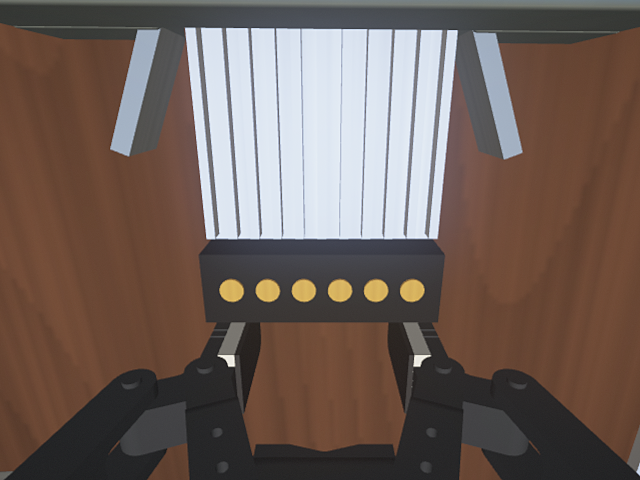

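The module is centred between the lead-ins. Now the last slow stretch to the stop.

```bash
python3 -m crank '[{"delta_pos":[0,0.007,0],"turn":[0,0,0]},{"delta_pos":[0,0.014,0],"turn":[0,0,0]},{"delta_pos":[0,0.02,0],"turn":[0,0,0]},{"delta_pos":[0,0.025,0],"turn":[0,0,0]},{"delta_pos":[0,0.03,0],"turn":[0,0,0]},{"delta_pos":[0,0.03,0],"turn":[0,0,0]}]'
```

```text
time_s: 12.75
ee_pos: [562.6, -59.0, 29.6]
eef_rot: [[0.0, 0.034, 0.999], [0.0, 0.999, -0.034], [-1.0, 0.0, 0.0]]
contact_force: [-0.5, 0.1, -0.1]
width: 51.5
```

```bash
python3 -m crank '[{"delta_pos":[0,0.004,0],"turn":[0,0,0]},{"delta_pos":[0,0.008,0],"turn":[0,0,0]},{"delta_pos":[0,0.008,0],"turn":[0,0,0]},{"delta_pos":[0,0.008,0],"turn":[0,0,0]}]';python3 -m crank '[{"delta_pos":[0,0.004,0],"turn":[0,0,0]},{"delta_pos":[0,0.008,0],"turn":[0,0,0]},{"delta_pos":[0,0.008,0],"turn":[0,0,0]},{"delta_pos":[0,0.008,0],"turn":[0,0,0]}]'
```

```text
time_s: 13.15
ee_pos: [562.6, -57.1, 29.5]
eef_rot: [[0.0, 0.034, 0.999], [0.0, 0.999, -0.034], [-1.0, 0.0, 0.0]]
contact_force: [-0.6, 0.2, -0.5]
width: 51.3
time_s: 13.55
ee_pos: [562.7, -55.1, 29.5]
eef_rot: [[-0.0, 0.034, 0.999], [0.0, 0.999, -0.034], [-1.0, 0.0, -0.0]]
contact_force: [0.8, -1.4, 1.3]
width: 51.0
```

```bash
python3 -m crank '[{"delta_pos":[0,0.004,0],"turn":[0,0,0]},{"delta_pos":[0,0.008,0],"turn":[0,0,0]},{"delta_pos":[0,0.008,0],"turn":[0,0,0]}]';python3 - <<'E'
from h import *
w=vision.snapshot("wrist");cv2.imwrite('pics/wrist10.png',w['pixels'][...,::-1])
s=vision.snapshot("scene"); crop(s,"scene10.png",205,190,190,140,4)
print(bot.read_state()['contact_force'])
E
```

```text
time_s: 13.85
ee_pos: [562.6, -54.8, 29.5]
eef_rot: [[-0.0, 0.034, 0.999], [-0.002, 0.999, -0.034], [-1.0, -0.002, -0.0]]
contact_force: [-3.4, -22.5, 1.1]
width: 51.2
[ -4.37643689 -22.58755282   0.34529166]
```

View pics/scene10.png

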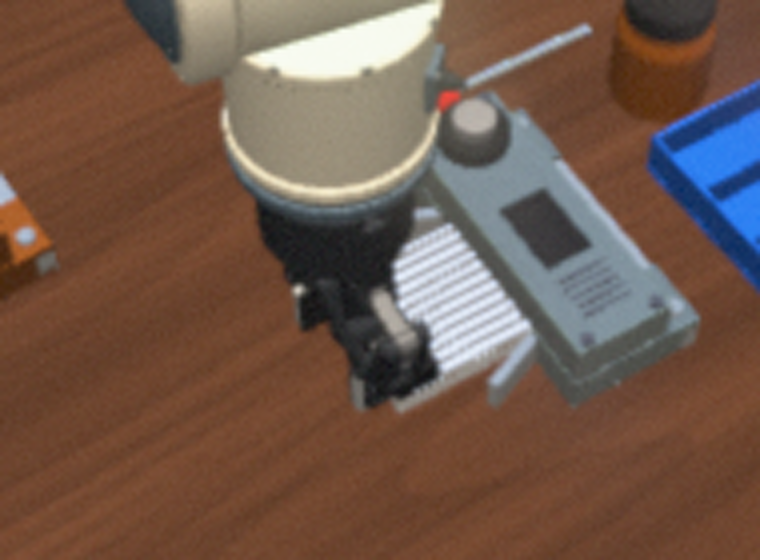

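View pics/wrist10.png

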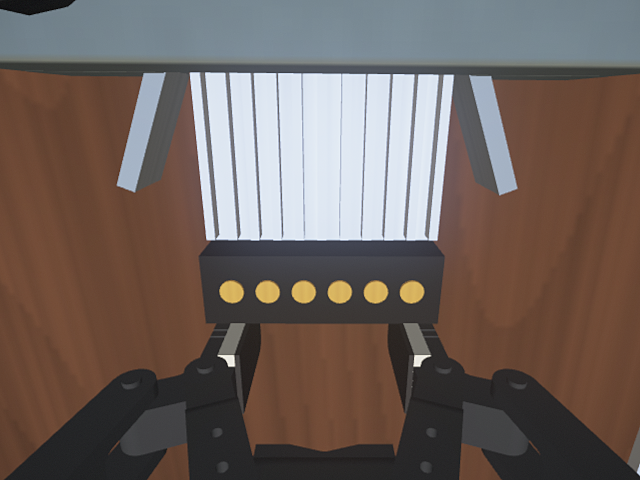

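Contact force jumped to 22.5 N at y = −54.8, which is where I expected the stop. Backing off, rising, and shutting the fingers.

```bash
python3 -m crank '[{"delta_pos":[0,-0.02,0],"turn":[0,0,0]},{"delta_pos":[0,-0.06,0],"turn":[0,0,0]},{"delta_pos":[0,-0.12,0],"turn":[0,0,0]},{"delta_pos":[-0.1,-0.12,0],"turn":[0,0,0]},{"delta_pos":[-0.25,-0.12,0],"turn":[0,0,0]},{"delta_pos":[-0.4,-0.12,0],"turn":[0,0,0]},{"delta_pos":[-0.55,-0.1,0],"turn":[0,0,0]},{"delta_pos":[-0.6,0,-0.1],"turn":[0,0,0]},{"delta_pos":[-0.6,0.1,-0.22],"turn":[0,0,0]},{"delta_pos":[-0.6,0.1,-0.22],"turn":[0,0,0]},{"delta_pos":[-0.6,0.1,-0.22],"turn":[0,0,0]}]' ; python3 -m crank '[{"delta_pos":[0,0,0],"turn":[0,0,0]},{"delta_pos":[0,0,0],"turn":[0,0,0]},{"delta_pos":[0,0,0],"turn":[0,0,0]},{"delta_pos":[0,0,0],"turn":[0,0,0]},{"delta_pos":[0,0,0],"turn":[0,0,0]}]' 0
python3 - <<'E'
from h import *
w=vision.snapshot("wrist");cv2.imwrite('pics/wrist11.png',w['pixels'][...,::-1])
E
```

```text
time_s: 15.05
ee_pos: [508.5, -26.6, 179.9]
eef_rot: [[0.0, 0.033, 0.999], [-0.0, 0.999, -0.033], [-1.0, -0.0, 0.0]]
contact_force: [0.1, -0.5, -0.7]
width: 51.6
time_s: 15.55
ee_pos: [508.8, -26.5, 179.4]
eef_rot: [[-0.0, 0.034, 0.999], [0.0, 0.999, -0.034], [-1.0, 0.0, -0.0]]
contact_force: [0.3, 0.7, 0.1]
width: -0.3
```

View pics/wrist11.png

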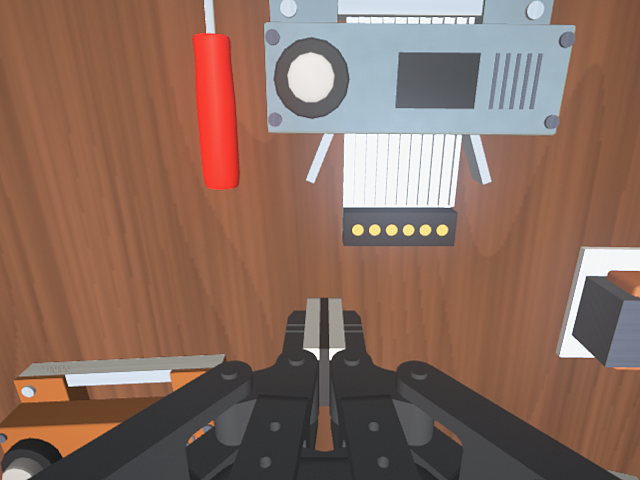

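Run:
```python
from h import *
w=vision.snapshot("wrist");crop(w,'w11.png',250,0,320,60,2.5); crop(w,'w11b.png',330,0,160,35,5)
for n,p,z in [("button",(311,77),76),("bridge FL",(266,132),54),("FR",(557,135),54),("BL",(264,24),54),("BR",(575,26),54),("tail L",(343,245),30),("tail R",(455,245),30),("strip front L",(343,208),30),("R",(457,208),30)]:
    print(n,ray(w,p,z).round(1))
```

```text
button [503.8  67.9  76. ]
bridge FL [474.9  39.3  54. ]
FR [649.6  31.8  54. ]
BL [478.4  97.1  54. ]
BR [650.4  90.4  54. ]
tail L [520.7 -43.1  30. ]
tail R [601.6 -45.8  30. ]
strip front L [521.2 -15.5  30. ]
R [601.  -18.2  30. ]
```

View pics/w11b.png

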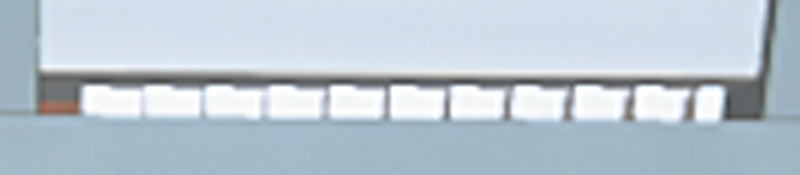

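Run:
```python
from h import *
w=vision.snapshot("wrist")
for n,p in [("stop top L",(45,76)),("stop top R",(750,80)),("nose L",(85,87)),("nose R",(722,88)),("face bottom L",(60,101))]:
    q=un(p,330,0,5); print(n,q,ray(w,q,20).round(1),ray(w,q,0).round(1))
print((-w['R'].T@w['t']).round(1))
```

```text
stop top L [338.6  14.8] [521.  106.4  20. ] [521.8 110.    0. ]
stop top R [479.6  15.6] [609.1 103.1  20. ] [616.2 106.4   0. ]
nose L [346.6  17. ] [526. 105.  20.] [527.2 108.6   0. ]
nose R [474.   17.2] [605.7 102.3  20. ] [612.6 105.6   0. ]
face bottom L [341.6  19.8] [522.9 103.6  20. ] [523.8 107.    0. ]
[510.   55.8 299.9]
```

Both nose corners reach the stop to within about 1 mm. The module is yawed about 0.3° from the station though (left gap looks ~0.6 mm larger), because two rigid fingers held its angle. I'll press once more with the shut fingers at the tail's centre, so the module can square itself against the bar.

```bash
python3 -m crank '[{"delta_pos":[0,-0.12,0.1],"turn":[0,0,0]},{"delta_pos":[0,-0.22,0.218],"turn":[0,0,0]},{"delta_pos":[0.1,-0.22,0.218],"turn":[0,0,0]},{"delta_pos":[0.25,-0.22,0.218],"turn":[0,0,0]},{"delta_pos":[0.4,-0.22,0.218],"turn":[0,0,0]},{"delta_pos":[0.5,-0.22,0.218],"turn":[0,0,0]},{"delta_pos":[0.56,-0.22,0.218],"turn":[0,0,0]},{"delta_pos":[0.585,-0.22,0.218],"turn":[0,0,0]},{"delta_pos":[0.585,-0.22,0.218],"turn":[0,0,0]},{"delta_pos":[0.585,-0.22,0.218],"turn":[0,0,0]}]'; python3 -m crank '[{"delta_pos":[0,0.02,0],"turn":[0,0,0]},{"delta_pos":[0,0.04,0],"turn":[0,0,0]},{"delta_pos":[0,0.06,0],"turn":[0,0,0]},{"delta_pos":[0,0.075,0],"turn":[0,0,0]},{"delta_pos":[0,0.08,0],"turn":[0,0,0]},{"delta_pos":[0,0.08,0],"turn":[0,0,0]}]'
```

```text
time_s: 16.7
ee_pos: [561.7, -83.2, 34.0]
eef_rot: [[0.001, 0.034, 0.999], [-0.0, 0.999, -0.034], [-1.0, -0.0, 0.001]]
contact_force: [-0.2, -0.2, 0.1]
width: 0.0
time_s: 17.3
ee_pos: [561.9, -62.9, 33.3]
eef_rot: [[-0.0, 0.034, 0.999], [-0.0, 0.999, -0.034], [-1.0, -0.0, -0.0]]
contact_force: [0.3, 0.7, 0.2]
width: 0.0
```

```bash
python3 -m crank '[{"delta_pos":[0,0.008,0],"turn":[0,0,0]},{"delta_pos":[0,0.016,0],"turn":[0,0,0]},{"delta_pos":[0,0.024,0],"turn":[0,0,0]},{"delta_pos":[0,0.03,0],"turn":[0,0,0]},{"delta_pos":[0,0.03,0],"turn":[0,0,0]}]'; python3 -m crank '[{"delta_pos":[0,0.004,0],"turn":[0,0,0]},{"delta_pos":[0,0.004,0],"turn":[0,0,0]}]'
```

```text
time_s: 17.8
ee_pos: [562.2, -55.5, 33.3]
eef_rot: [[-0.0, 0.034, 0.999], [0.0, 0.999, -0.034], [-1.0, 0.0, -0.0]]
contact_force: [-0.5, 0.7, 0.7]
width: -0.1
time_s: 18.0
ee_pos: [562.1, -55.0, 33.3]
eef_rot: [[-0.0, 0.034, 0.999], [-0.0, 0.999, -0.034], [-1.0, -0.0, -0.0]]
contact_force: [-0.8, -3.8, 0.4]
width: 0.1
```

```bash
python3 -m crank '[{"delta_pos":[0,0.004,0],"turn":[0,0,0]},{"delta_pos":[0,0.004,0],"turn":[0,0,0]}]'
```

```text
time_s: 18.2
ee_pos: [562.0, -54.8, 33.3]
eef_rot: [[-0.0, 0.034, 0.999], [-0.001, 0.999, -0.034], [-1.0, -0.001, -0.0]]
contact_force: [-3.6, -15.4, 0.4]
width: 0.3
```

```bash
python3 -m crank '[{"delta_pos":[0,0.004,0],"turn":[0,0,0]},{"delta_pos":[0,0.004,0],"turn":[0,0,0]}]';  python3 -m crank '[{"delta_pos":[0,-0.02,0],"turn":[0,0,0]},{"delta_pos":[0,-0.06,0],"turn":[0,0,0]},{"delta_pos":[0,-0.1,0],"turn":[0,0,0]},{"delta_pos":[-0.15,-0.1,0],"turn":[0,0,0]},{"delta_pos":[-0.3,-0.1,0],"turn":[0,0,0]},{"delta_pos":[-0.45,-0.1,0],"turn":[0,0,0]},{"delta_pos":[-0.585,-0.1,0],"turn":[0,0,0]},{"delta_pos":[-0.585,0,-0.1],"turn":[0,0,0]},{"delta_pos":[-0.585,0.12,-0.22],"turn":[0,0,0]},{"delta_pos":[-0.585,0.12,-0.22],"turn":[0,0,0]},{"delta_pos":[-0.585,0.12,-0.22],"turn":[0,0,0]}]'
python3 - <<'E'
from h import *
w=vision.snapshot("wrist");crop(w,'w12b.png',330,0,160,35,5);cv2.imwrite('pics/wrist12.png',w['pixels'][...,::-1])
E
```

```text
time_s: 18.4
ee_pos: [561.9, -54.7, 33.3]
eef_rot: [[-0.001, 0.033, 0.999], [-0.002, 0.999, -0.033], [-1.0, -0.003, -0.001]]
contact_force: [-6.1, -25.6, 0.4]
width: -0.0
time_s: 19.5
ee_pos: [508.1, -20.8, 179.8]
eef_rot: [[0.0, 0.033, 0.999], [-0.0, 0.999, -0.033], [-1.0, -0.0, 0.0]]
contact_force: [0.0, -0.2, 0.0]
width: 0.0
```

View pics/w12b.png

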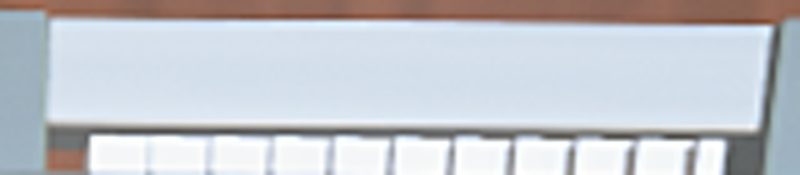

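View pics/wrist12.png

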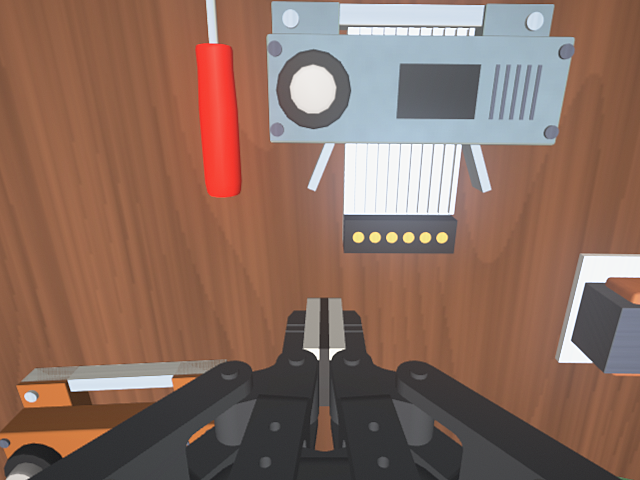

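The nose is now parallel to the stop bar, with an even dark line at both ends, and the tail is straight. The button shows at (313,89). Moving over it.

```bash
python3 - <<'E'
from h import *
w=vision.snapshot("wrist"); print(ray(w,(313.5,89.5),76).round(1))
E
python3 -m crank '[{"delta_pos":[0,0.15,-0.02],"turn":[0,0,0]},{"delta_pos":[0,0.3,-0.03],"turn":[0,0,0]},{"delta_pos":[0,0.354,-0.03],"turn":[0,0,0]},{"delta_pos":[0.1,0.354,-0.03],"turn":[0,0,0]},{"delta_pos":[0.2,0.354,-0.03],"turn":[0,0,0]},{"delta_pos":[0.26,0.354,-0.03],"turn":[0,0,0]},{"delta_pos":[0.28,0.354,-0.03],"turn":[0,0,0]},{"delta_pos":[0.28,0.354,-0.03],"turn":[0,0,0]},{"delta_pos":[0.28,0.354,-0.03],"turn":[0,0,0]}]'
python3 - <<'E'
from h import *
w=vision.snapshot("wrist");cv2.imwrite('pics/wrist13.png',w['pixels'][...,::-1])
w=vision.snapshot("scene");crop(w,'scene13.png',285,150,120,120,5)
E
```

```text
[505.   66.9  76. ]
time_s: 20.5
ee_pos: [504.5, 67.5, 110.1]
eef_rot: [[0.001, 0.034, 0.999], [-0.0, 0.999, -0.034], [-1.0, 0.0, 0.001]]
contact_force: [1.2, 0.1, -0.6]
width: -0.3
```

View pics/wrist13.png

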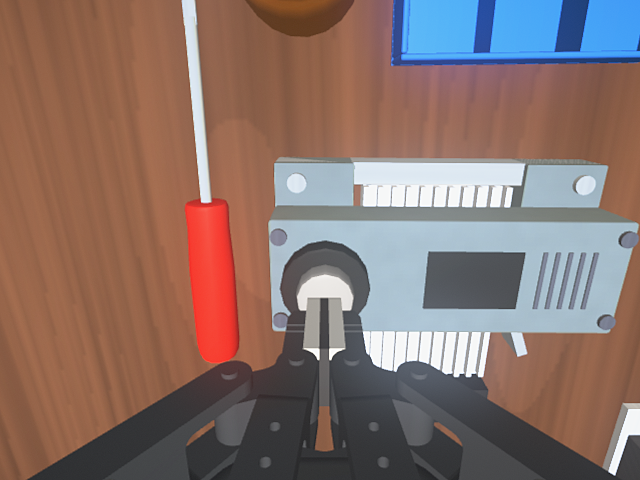

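View pics/scene13.png

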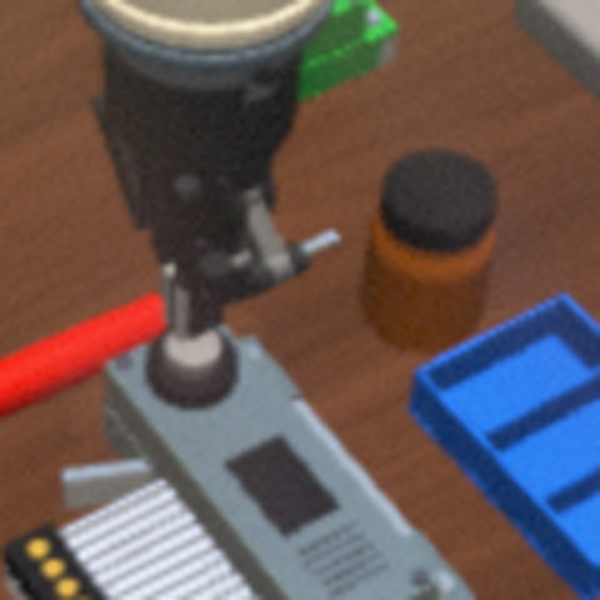

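```bash
python3 -m crank '[{"delta_pos":[0.01,0,0],"turn":[0,0,0]},{"delta_pos":[0.02,0,0],"turn":[0,0,0]},{"delta_pos":[0.03,0,0],"turn":[0,0,0]},{"delta_pos":[0.04,0,0],"turn":[0,0,0]},{"delta_pos":[0.05,0,0],"turn":[0,0,0]},{"delta_pos":[0.056,0,0],"turn":[0,0,0]},{"delta_pos":[0.056,0,0],"turn":[0,0,0]}]';python3 -m crank '[{"delta_pos":[0.008,0,0],"turn":[0,0,0]},{"delta_pos":[0.008,0,0],"turn":[0,0,0]}]'; python3 -m crank '[{"delta_pos":[0.004,0,0],"turn":[0,0,0]},{"delta_pos":[0.004,0,0],"turn":[0,0,0]}]'
```

```text
time_s: 21.3
ee_pos: [503.8, 67.9, 95.4]
eef_rot: [[-0.0, 0.034, 0.999], [0.0, 0.999, -0.034], [-1.0, 0.0, -0.0]]
contact_force: [-0.8, -0.9, 2.5]
width: 0.2
time_s: 21.5
ee_pos: [503.8, 67.9, 93.4]
eef_rot: [[-0.0, 0.034, 0.999], [0.0, 0.999, -0.034], [-1.0, 0.0, -0.0]]
contact_force: [-1.4, 0.3, 2.6]
width: 0.1
time_s: 21.7
ee_pos: [503.9, 67.9, 92.5]
eef_rot: [[0.0, 0.034, 0.999], [0.0, 0.999, -0.034], [-1.0, 0.0, 0.0]]
contact_force: [-0.5, 1.0, 3.8]
width: 0.1
```

```bash
python3 -m crank '[{"delta_pos":[0.004,0,0],"turn":[0,0,0]},{"delta_pos":[0.004,0,0],"turn":[0,0,0]}]';python3 -m crank '[{"delta_pos":[0.004,0,0],"turn":[0,0,0]},{"delta_pos":[0.004,0,0],"turn":[0,0,0]},{"delta_pos":[0.004,0,0],"turn":[0,0,0]}]'
```

```text
time_s: 21.9
ee_pos: [503.9, 67.9, 91.9]
eef_rot: [[0.0, 0.034, 0.999], [0.0, 0.999, -0.034], [-1.0, 0.0, 0.0]]
contact_force: [-3.0, -0.4, 12.8]
width: -0.2
time_s: 22.2
ee_pos: [504.0, 67.9, 91.5]
eef_rot: [[0.001, 0.034, 0.999], [-0.0, 0.999, -0.034], [-1.0, 0.0, 0.001]]
contact_force: [-6.5, -0.3, 28.0]
width: 0.1
```

The button is bottomed: force rose from 4 N to 28 N at z ≈ 91.5–92, matching the 6 mm stroke. Releasing and retreating.

```bash
python3 -m crank '[{"delta_pos":[-0.02,0,0],"turn":[0,0,0]},{"delta_pos":[-0.05,0,0],"turn":[0,0,0]},{"delta_pos":[-0.12,0,0],"turn":[0,0,0]},{"delta_pos":[-0.25,0,0],"turn":[0,0,0]},{"delta_pos":[-0.4,0,0],"turn":[0,0,0]},{"delta_pos":[-0.5,-0.1,0],"turn":[0,0,0]},{"delta_pos":[-0.5,-0.3,0],"turn":[0,0,0]},{"delta_pos":[-0.5,-0.5,0],"turn":[0,0,0]},{"delta_pos":[-0.5,-0.5,0],"turn":[0,0,0]},{"delta_pos":[-0.5,-0.5,0],"turn":[0,0,0]}]'
python3 - <<'E'
from h import *
w=vision.snapshot("wrist");cv2.imwrite('pics/wrist14.png',w['pixels'][...,::-1])
w=vision.snapshot("scene");cv2.imwrite('pics/scene14.png',w['pixels'][...,::-1]); crop(w,'s14.png',205,190,190,140,4)
E
```

```text
time_s: 23.2
ee_pos: [499.4, -58.1, 215.7]
eef_rot: [[-0.0, 0.037, 0.999], [0.0, 0.999, -0.037], [-1.0, 0.0, -0.0]]
contact_force: [-0.3, 0.4, 0.2]
width: -0.1
```

View pics/wrist14.png

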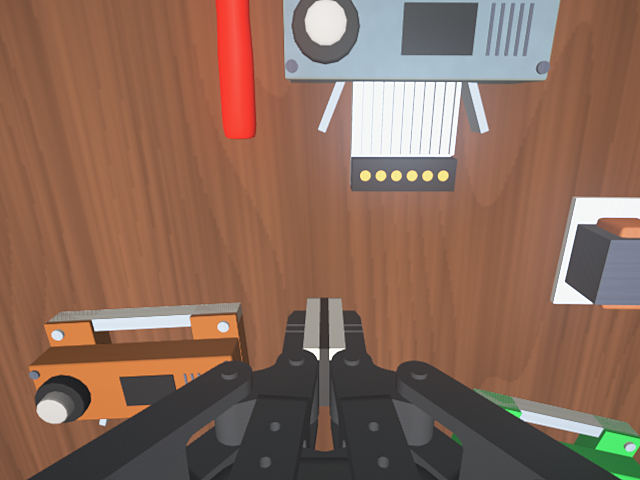

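View pics/scene14.png

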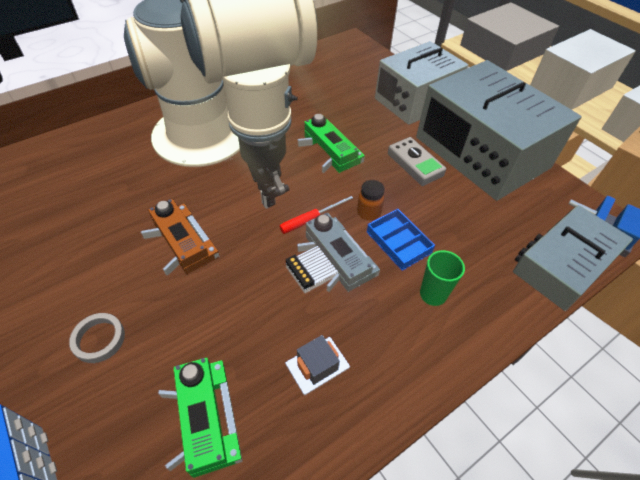

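View pics/s14.png

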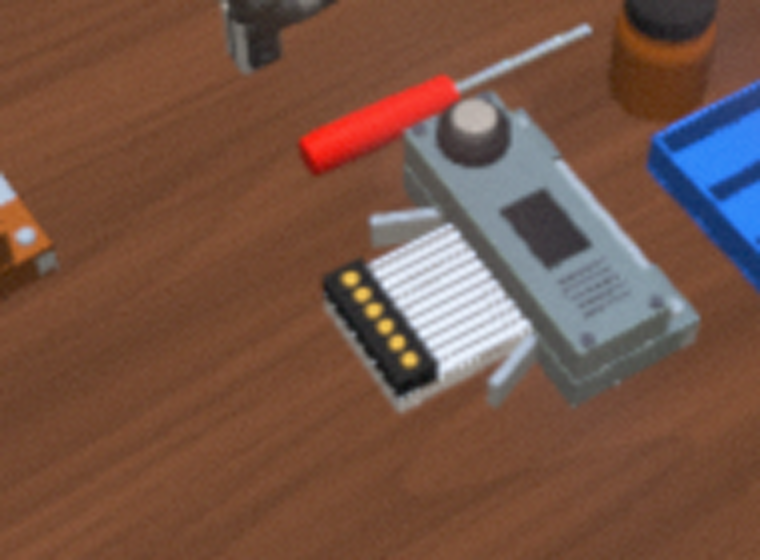

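The module is home with its tail strip at (305,270) in the scene view. The button is back at its starting picture position (473,116 in the crop), the other items haven't moved and the hand is clear. Handing in.

```bash
python3 -c "
from workcell import bot
print(bot.hand_in(), bot.read_state()['time_s'])"
```

```text
the job is handed in; nothing more can be done
the job is handed in; nothing more can be done
```

The module is home against the stop bar and the start button was pressed after that and came back up. I handed the job in at about 23 s.

- **Pushing it in:** I pushed the module about 18 mm sideways with both fingertips to line it up. I then pushed it from the tail under the bridge, where it met the stop with 22 N.
- **Squaring it up:** The wrist view suggested the module was about 0.3° off square. I pressed once more at the middle of the tail with the fingers shut, up to 26 N, and the nose then looked parallel to the bar.
- **Start button:** The force was about 4 N near the end of the stroke and rose to 28 N once the button bottomed. After release it looked the same as at the start.

**Last checks:**
- The module sticks out about 79–80 mm, against the 80 mm given.
- The bystanders and look-alikes look unmoved in the final scene view, and the hand is clear with no contact force.

**Disagreements:**
- The scene camera differed from the top camera by about 6 mm in x, so I relied on the wrist view and on contact.
- A thin dark line of about 1 mm stays visible between the fin tops and the stop bar, the same at both ends. The force and position at contact both say the module is seated, so I think the line is an edge effect, but I couldn't confirm that.

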